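Close up the carton row and tighten the end stop

ROBOT

A 6-joint arm with a two-finger parallel gripper is mounted at the origin on the work surface. World frame = base frame: x ahead of the robot, y to its left, z up, the work surface at z = 0. Lengths are in m, angles in rad, forces in N, time in s.
With the tool pointing down it reaches from about 0.3 to 0.875 m from the base axis. Payload 4.2 kg.
Tool frame: the origin (TCP) lies midway between the tips of the shut fingers; the grasp point (between the pads) lies 19 mm behind it (r.hold_point_z is the distance from the TCP to the grasp point, in m); x points along the fingers, y is the direction in which the jaws open and shut, and the axes are right-handed (so a half turn about x gives the same grasp; the last joint's range is limited). The gripper opens to 85 mm and grips with 20 to 120 N. Pads are 22 mm wide; open, the fingers measure 114 mm over their backs; the gripper's body (76 mm by 85 mm) begins 54 mm behind the grasp point. The pads swing forward as they close: fully open they stand 13 mm farther back than shut.
Start: joints at [1.142, 0.32, 1.565, -0, 1.257, -0.02], TCP at [0.229, 0.528, 0.231] pointing down, gripper open.
Joint ranges: [-3.11, 3.11], [-0.84, 2.01], [0.21, 2.61], [-1.34, 4.49], [0.05, 2.63], [-2.56, 2.56]. Speed limits (rad/s): [2.57, 2.57, 3.14, 3.14, 3.14, 3.14].

INTERFACE

Orientations are given as a unit quaternion [w, x, y, z].
In Python, from cell import r, optics, spotter gives the robot as it stands.
- The arm moves only by the tool drive_tool, never from a script. Its argument "series" is a list of rows, each an object of numbers: "dx", "dy", "dz": the shift along the world's x, y, z in m; "spin": the turn about the world's z in rad; "claw": the closure, from 0 (fully open) to 1 (shut). A call has 1 to 8 rows; each row is the pose to reach, as a shift and turn from the pose commanded when the call began; what a row does not reach only later rows make up. A row lasts 1/12 s, in which the tool goes at most 41.7 mm and 7.16 degrees, less where a joint would pass 70% of its speed; a pose out of reach is approached as far as the arm can. A call with a gripper value outside its range is refused whole. The fingers move at their own pace and stop on an object; "squeeze" is the grip in N (left out, the last holds). Time passes only in rows, so rows that repeat a pose let the fingers close. It gives the time, the measured TCP pose, the force and the opening at its end, in the units of the state.
- r.get_obs(): the state, without advancing time (a new reading comes with each control period).
- optics.capture(name): name is "scene" or "top" or "wrist"; returns a dict with "image" (400x640x3 uint8, red, green, blue), "fx", "fy", "cx", "cy" (pixels), "R" (3x3) and "t" (3): a world point X has camera coordinates R X + t. Camera axes: x right, y down, z forward; pixel columns grow to the right and rows downward; lengths in m; the calibration is good to about 2 mm. A picture is of the moment at which its call begins. There is no depth.
- r.finish_job(): hands the job in, once; it reports no verdict.
Trained networks look in a picture, given as the dict that the camera call returned (one of the last four; its "shot" number tells which), for a name from the list of things; names that differ only in an ending like _2 or _b are one class to them, and where a whole thing is asked for, a point or a joint stands for the part that bears it (a point fixed in the world has none). Each returns a list of dicts, best first, with "confidence" (0 to 1); they miss things now and then, are a little off and sometimes report something else, mostly with a low value. They report only what shows in the picture. A call takes as long as a camera call. They do not tell look-alikes from the thing itself.
- spotter.find_in(picture, thing): "at" ([x, y, z] in m, in world coordinates, good to about 4 mm: the middle of the surface that is visible of it).
- spotter.tip_of(picture, thing): "at" ([x, y, z] in m, in world coordinates, good to about 4 mm: a listed point, or the origin of a listed thing).
The state is a dict: "t": time; "joint_pos": joint angles; "joint_velocities": joint speeds; "joint_torque": joint torques, N m; "tool_pos": TCP position; "orientation": TCP orientation; "force": force on the tool from outside, world axes, zero at the start; "torque": the same for the moment, N m; "opening": finger opening in m.
Only numpy, scipy, OpenCV 4.12 (cv2) and the standard library are available. Lean on these libraries where they do the work, as an engineer would, in place of code of your own. Each camera call takes 0.05 s, during which the arm holds its last target.

TASK

On the counter-top display stand, push the sliding end stop up against the cartons until the row is closed up tight against the end wall, then tighten the stop's wing screw clockwise until it stops turning, by repeated strokes of a fingertip against the side of its wings. Only push: do not grip or straddle the wing screw or the stop's plate with the fingers, do not lift or tip the cartons, and leave the other goods alone. Finish with the row still closed up and the hand clear of everything.

Things in the scene. Friction and masses are not known exactly. Their poses are not given: they have to be found in the camera images.
- stand: White display stand fixed to the counter, deck 200 mm (its x) by 440 mm (its y), deck top 12 mm above the table. Origin: centre of its underside; z up; y runs along the carton row towards the end wall, x away from the robot's side; turned at most 0.25 rad. A 34 mm high lip runs along the far long side (x = 97 mm). The screw's axis is at x = -30, y = -110 mm.
- end_wall (a point): On the stand's end wall, middle of the inner face (at the stand's y = +205 mm), level with its top, 92 mm above the table. The wall is 140 mm wide, 10 mm thick.
- ledge_edge (a point): On the free edge of the stand's red price-ticket ledge, beside the screw. The ledge runs along the whole near long side, covers the stand's x from -100 to -56 mm (this edge), underside 52 mm, top 56 mm above the table: it overhangs the outer part of the wing screw's sweep, so no finger can get in there from above.
- end_stop (a joint): Travel in m of the aluminium end stop along the stand's +y, 0 to 0.09; starts at 0 to 0.02; about 0.071 with the row closed up. Slides stiffly (2.5 N), stays where left. Its upright plate is 130 mm wide (stand's x -45 to +85 mm), 6 mm thick, top 86 mm above the table; its 50 mm wide slotted foot lies on the deck under the screw, its top 16 mm above the table.
- stop_push (a point): Point on the plate's outer face, which looks to the stand's -y (push here towards +y), on the plate's vertical centre line, 67 mm above the table, 19 mm below the plate's top edge. Moves with the stop.
- wing_screw (a joint): Angle in rad of the wing screw, grows clockwise seen from above (tightening); starts at 0.5 to 1.7, hard stop at 5.6 = tight (0.6 to 0.8 of a turn to go). The yellow wing stands 5.6 minus this value anticlockwise of the stand's +x: when tight it points straight along +x, away from the red ledge. Friction 0.045 N m; stays where left; does not rise or sink.
- screw_top (a point): On the vertical axis of the wing screw, level with the top of the wings, 47 mm above the table. Two flat upright wings, one yellow, one black, opposite each other, 7 mm thick, reaching 38 mm from the axis, lower edges 27 mm above the table; hub of 12 mm radius, up to 41 mm. x points along the yellow wing.
- yellow_tip (a point): Near the outer end of the yellow wing, at its top edge, 36 mm from the screw's axis.
- carton1: Small carton with a green band, 90 mm (x) by 48 mm (y, along the row) by 70 mm high, loose (about 180 g), standing on the deck next to the end wall. Origin: centre of its underside.
- carton2: The same with a red band, the middle one of the row. Gaps of some 4 to 17 mm lie between the cartons at the start, up to 5 mm before the wall.
- carton3: The same with a green band, the one nearest the end stop.
- tin: Small copper-coloured round tin, 44 mm across, 38 mm high, standing loose on the stand's deck some 90 mm beyond the wing screw. Leave alone. Origin: centre of its underside.
- sauce: Amber sauce bottle, 60 mm across, 190 mm high, on the counter. Leave alone.
- soda: Green bottle, 62 mm across, 200 mm high, on the counter. Leave alone.
- jar: Glass jar with a yellow lid, 72 mm across, 90 mm high, on the counter. Leave alone.
- can: Can with a blue label, 66 mm across, 110 mm high, on the counter. Leave alone.
- tape: Roll of clear tape lying flat, 90 mm across, 24 mm high. Leave alone.
- driver: Screwdriver with an orange handle lying on the counter. Leave alone.
Things that resemble listed ones, but are neither listed nor needed, are in the scene too. What is shaped like the carton1 but black or pink is not meant.

How it is judged:
On the way, in this order (a step that is already met when the one before it is completed fails the run):
1. the row of cartons is closed up by the end stop (value of joint end_stop between 0.066 and 0.078 m and y of carton1 in the frame of stand between 0.173 and 0.187 m and x of carton1 in the frame of stand between 0 and 0.05 m and angle between each of carton1, carton2, carton3's own z axis and vertical below 0.08 rad and y of carton2 in the frame of stand between 0.125 and 0.139 m and x of carton2 in the frame of stand between 0 and 0.05 m and y of carton3 in the frame of stand between 0.077 and 0.091 m and x of carton3 in the frame of stand between 0 and 0.05 m), for 0.2 s.
2. the wing screw is tight (value of joint wing_screw above 5.35 rad), for 0.2 s.
At the end, for the whole second after the job is handed in: The end stop holds the row closed up against the end wall (total slack at most 5 mm, cartons upright and in line within 25 mm), the wing screw is within 0.25 rad of its hard stop, and all is at rest (all of step 1 and value of joint wing_screw above 5.35 rad and angular speed of wing_screw below 0.1 rad/s and linear speed of each of carton1, carton2, carton3 below 0.02 m/s); the robot touches nothing.
It fails at once if the wing screw is tightened before the row is closed up (value of joint wing_screw above 2.6 rad and value of joint end_stop below 0.06 m).
It fails at once if the wing screw is gripped or straddled by the fingers (x of the grasp point in the frame of wing_screw between -0.036 and 0.036 m and y of the grasp point in the frame of wing_screw between -0.0035 and 0.0035 m and z of the grasp point in the frame of wing_screw below 0.044 m).
It fails at once if the stop's plate is gripped or straddled by the fingers (x of the grasp point in the frame of end_stop between -0.02 and 0.12 m and y of the grasp point in the frame of end_stop between -0.006 and 0 m and z of the grasp point in the frame of end_stop below 0.086 m).
It fails at once if a carton is lifted or tipped (height (world z) of any of carton1, carton2, carton3 above 0.025 m or angle between any of carton1, carton2, carton3's own z axis and vertical above 0.25 rad).
It fails at once if other goods are disturbed (distance of any of tin, sauce, soda, jar, can, tape, driver from where it was at the start of the episode above 0.015 m).
It also fails if it takes over 54 s, if anything falls off the work surface, if the arm or the gripper's body presses on something with over 40 N, if the wrist force passes 120 N, or if a joint passes its speed limit or range.

## Working session

There is one attempt and no reset: what is moved stays moved. The work goes in short steps, Python scripts to look and compute and a tool call to move; the robot and the scene stay as the last step left them, time stands still between calls to the robot, and variables do not carry over. Pictures are saved under pics/ and viewed, and the job is handed in when it is done.

Besides the shell and the picture viewer there is one more tool, called as name(argument=value, ...), one argument or row to a line, values as JSON. drive_tool: Moves the arm, as the interface text tells. Its arguments: {"type":"object","properties":{"series":{"type":"array"},"squeeze":{"type":"number"}},"required":["series"]}

```bash
ls; mkdir -p pics; python3 - <<'E'
from cell import r, optics, spotter
import cv2
o=r.get_obs(); print(o, r.hold_point_z)
for n in ["scene","top"]:
    p=optics.capture(n); cv2.imwrite(f"pics/{n}0.png",p["image"][:,:,::-1])
    print(n,p["fx"],p["R"],p["t"])
    for th in ["stand","end_wall","ledge_edge","stop_push","screw_top","yellow_tip","carton1","carton2","carton3","tin"]:
        for d in spotter.tip_of(p,th)[:4]: print(th,d["confidence"],[round(float(x),4) for x in d["at"]])
E
```

```text
pics
{'t': 0.0, 'joint_pos': array([ 1.14199274e+00,  3.20248223e-01,  1.56569902e+00, -3.76212140e-07,
        1.25737866e+00, -2.00437949e-02]), 'joint_velocities': array([ 0.00059899, -0.00126028, -0.00096098,  0.00202126, -0.00107465,
       -0.00046151]), 'joint_torque': array([ 4.62621847e-04, -4.15519738e+01, -2.34168112e+01,  2.88471199e-05,
        8.25036055e-03,  2.01831639e-06]), 'tool_pos': array([0.22836696, 0.52717734, 0.23049958]), 'orientation': array([ 0.69225329,  0.14291684,  0.69252579, -0.14411175]), 'force': array([-0.50562999, -0.58151438, -0.31761895]), 'torque': array([-0.02580403,  0.03963735,  0.05800925]), 'opening': 0.08557298737444104} 0.0187
scene 487.23866984928156 [[-0.4311283   0.90226961 -0.00615937]
 [ 0.59353312  0.27845109 -0.75510491]
 [-0.67959313 -0.32920289 -0.65557504]] [ 0.25272774 -0.26941463  1.74202241]
stand 0.73 [0.533, -0.1268, 0.0535]
stand 0.63 [0.5716, -0.0091, -0.0014]
end_wall 0.88 [0.5616, 0.194, 0.0901]
ledge_edge 0.84 [0.5329, -0.1292, 0.0543]
stop_push 0.59 [0.5944, -0.0199, 0.0701]
screw_top 0.72 [0.5598, -0.1265, 0.0437]
y
[... 848 characters left out ...]
 0.0008]
ledge_edge 0.64 [0.5313, -0.1262, 0.056]
stop_push 0.94 [0.5915, -0.0252, 0.0681]
screw_top 0.53 [0.5606, -0.1228, 0.0445]
yellow_tip 0.44 [0.5361, -0.1562, 0.0477]
carton1 0.89 [0.7893, 0.1877, -0.0008]
carton1 0.78 [0.5697, 0.1123, 0.0104]
carton1 0.76 [0.586, 0.0522, 0.0099]
carton1 0.63 [0.3501, 0.1919, -0.0003]
carton2 0.89 [0.7893, 0.1877, -0.0008]
carton2 0.78 [0.5697, 0.1123, 0.0104]
carton2 0.76 [0.586, 0.0522, 0.0099]
carton2 0.63 [0.3501, 0.1919, -0.0003]
carton3 0.89 [0.7893, 0.1877, -0.0008]
carton3 0.78 [0.5697, 0.1123, 0.0104]
carton3 0.76 [0.586, 0.0522, 0.0099]
carton3 0.63 [0.3501, 0.1919, -0.0003]
tin 0.69 [0.6543, -0.1682, 0.0132]
tin 0.4 [0.5711, 0.1127, 0.0083]
```

View pics/scene0.png

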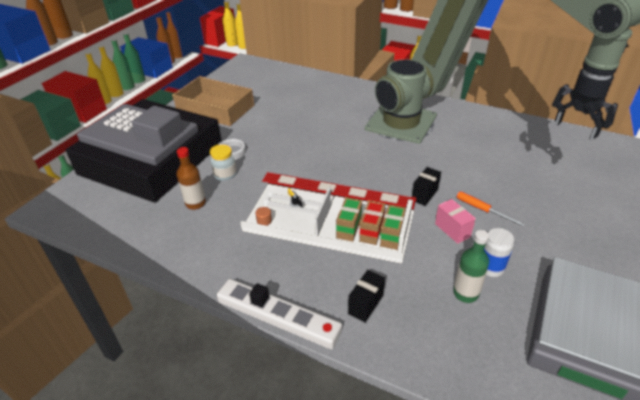

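View pics/top0.png

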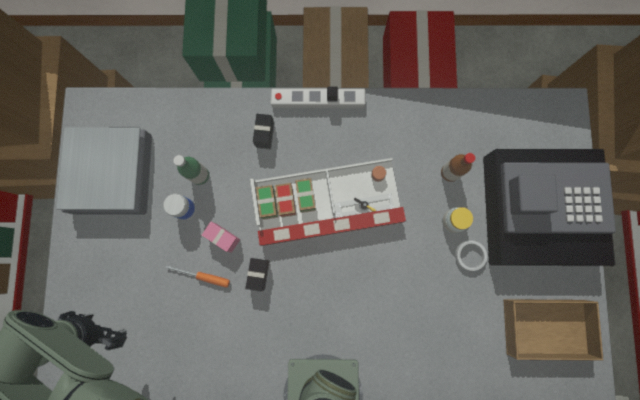

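The scene view shows the stand at px 245–415 × 175–258 and the top view at px 250–405 × 160–243. The row is green/red/green at top px 265/285/305, with black and pink look-alikes off the stand. The screw sits at top px (362,203).

```bash
cat > h.py <<'E'
from cell import r, optics, spotter
import cv2, numpy as np
from scipy.spatial.transform import Rotation as Ro
YAW=0.152; O=np.array([0.573,-0.0112])
c,s=np.cos(YAW),np.sin(YAW); A=np.array([[c,-s],[s,c]])
def w(x,y,z=None):
    p=O+A@np.array([x,y]); return p if z is None else np.array([*p,z])
def st(p): return A.T@(np.array(p[:2])-O)
def proj(p,X):
    q=p["R"]@X+p["t"]; return np.array([p["fx"]*q[0]/q[2]+p["cx"],p["fy"]*q[1]/q[2]+p["cy"]])
def tool():
    o=r.get_obs(); q=o["orientation"]; m=Ro.from_quat([q[1],q[2],q[3],q[0]]).as_matrix()
    print("t",round(o["t"],2),"tcp",o["tool_pos"].round(4),"stand",st(o["tool_pos"]).round(4),"F",o["force"].round(1),"open",round(o["opening"],4),"yaxis",m[:,1].round(3),"xaxis",m[:,0].round(3),"j",o["joint_pos"].round(2))
def crop(p,ctr,half,scale,name,pts=()):
    u,v=[int(a) for a in ctr]; im=p["image"][:,:,::-1].copy()
    x0,y0=max(u-half[0],0),max(v-half[1],0)
    im=im[y0:v+half[1],x0:u+half[0]]
    im=cv2.resize(im,None,fx=scale,fy=scale,interpolation=cv2.INTER_CUBIC)
    for X in pts:
        q=(proj(p,X)-[x0,y0]+.5)*scale; cv2.circle(im,tuple(int(a) for a in q),3,(255,0,255),1)
    cv2.imwrite("pics/"+name,im)
E
python3 - <<'E'
from h import *
tool()
p=optics.capture("top")
pts=[w(*a) for a in [(-.03,-.11,.047),(.02,.205,.092),(-.056,-.22,.056),(-.056,.22,.056),(-.1,-.22,.056),(-.1,.22,.056),(.1,.22,.034),(.1,-.22,.034),(.02,-.0142,.067),(-.045,-.0142,.086),(.085,-.0142,.086)]]
crop(p,(328,200),(85,50),4.5,"c1.png",pts)
print(w(.02,-.07), w(-.03,-.11))
E
```

```text
t 1.1 tcp [0.2286 0.5276 0.2314] stand [-0.2589  0.5848] F [-0.3  0.5  0.2] open 0.0857 yaxis [0.397 0.918 0.   ] xaxis [ 0.  0. -1.] j [ 1.14  0.32  1.56 -0.    1.26 -0.02]
[ 0.60336848 -0.07736461] [ 0.56000158 -0.12447419]
```

View pics/c1.png

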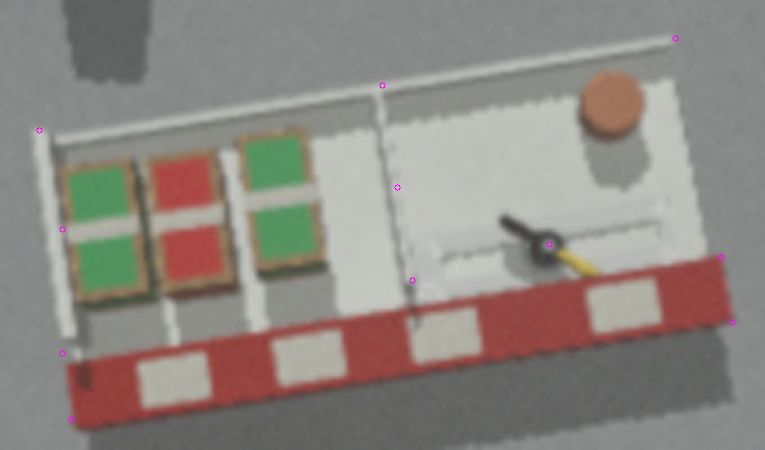

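drive_tool(
  series=[
    {"dx": 0.37,"dy": -0.6,"dz": 0.07,"spin": 0.577,"claw": 1},
    {"dx": 0.37,"dy": -0.6,"dz": 0.07,"spin": 0.577,"claw": 1},
    {"dx": 0.37,"dy": -0.6,"dz": 0.07,"spin": 0.577,"claw": 1},
    {"dx": 0.37,"dy": -0.6,"dz": 0.07,"spin": 0.577,"claw": 1},
    {"dx": 0.37,"dy": -0.6,"dz": 0.07,"spin": 0.577,"claw": 1},
    {"dx": 0.37,"dy": -0.6,"dz": 0.07,"spin": 0.577,"claw": 1},
    {"dx": 0.37,"dy": -0.6,"dz": 0.07,"spin": 0.577,"claw": 1},
    {"dx": 0.37,"dy": -0.6,"dz": 0.07,"spin": 0.577,"claw": 1},
  ],
)

```text
t: 1.82
tool_pos: [0.3983, 0.2521, 0.2638]
orientation: [0.705, -0.059, 0.704, 0.06]
force: [1.0, -0.4, 0.5]
opening: -0.0
```

drive_tool(
  series=[
    {"dx": 0.195,"dy": -0.32,"dz": 0.04,"claw": 1},
    {"dx": 0.195,"dy": -0.32,"dz": 0.04},
    {"dx": 0.195,"dy": -0.32,"dz": 0.04},
    {"dx": 0.195,"dy": -0.32,"dz": 0.04},
    {"dx": 0.195,"dy": -0.32,"dz": 0.04},
    {"dx": 0.195,"dy": -0.32,"dz": 0.04},
    {"dx": 0.195,"dy": -0.32,"dz": 0.04},
    {"dx": 0.195,"dy": -0.32,"dz": 0.04},
  ],
)

```text
invalid input
```

```bash
sed -i 's/YAW=0.152; O=.*/YAW=0.169; SC=np.array([0.5602,-0.1247])/; s/^c,s=.*/&; O=SC-A@np.array([-.03,-.11])/' h.py; python3 - <<'E'
from h import *
print(O); tool()
p=optics.capture("wrist"); cv2.imwrite("pics/w1.png",p["image"][:,:,::-1]); print(p["t"],p["R"],p["fx"])
for th in ["end_wall","ledge_edge","stop_push","screw_top","yellow_tip","carton1","tin"]:
    for d in spotter.tip_of(p,th)[:3]: print(th,d["confidence"],np.round(d["at"],4),st(d["at"]).round(4))
E
```

```text
[ 0.57127097 -0.01122122]
t 1.82 tcp [0.3983 0.2521 0.2638] stand [-0.1262  0.2887] F [ 1.  -0.4  0.5] open -0.0 yaxis [-0.168  0.986  0.   ] xaxis [ 0.001  0.    -1.   ] j [ 0.54  0.13  1.73  0.    1.28 -1.2 ]
[-0.18110335 -0.4633047   0.27333768] [[-1.67495294e-01  9.85872667e-01  6.41645179e-04]
 [ 9.34976866e-01  1.58641846e-01  3.17255455e-01]
 [ 3.12671690e-01  5.37387191e-02 -9.48339899e-01]] 323.6629465304269
end_wall 0.67 [0.5561 0.1929 0.0891] [0.0194 0.2038]
end_wall 0.62 [0.5659 0.1698 0.0109] [0.0252 0.1793]
stop_push 0.64 [ 0.5926 -0.0224  0.0676] [ 0.0191 -0.0146]
carton1 0.92 [ 0.4583  0.3057 -0.0041] [-0.0581  0.3314]
carton1 0.74 [0.5654 0.1168 0.0173] [0.0157 0.1272]
carton1 0.66 [0.3505 0.1951 0.0016] [-0.1829  0.2405]
tin 0.19 [ 0.5958 -0.0244  0.0647] [ 0.022  -0.0171]
```

View pics/w1.png

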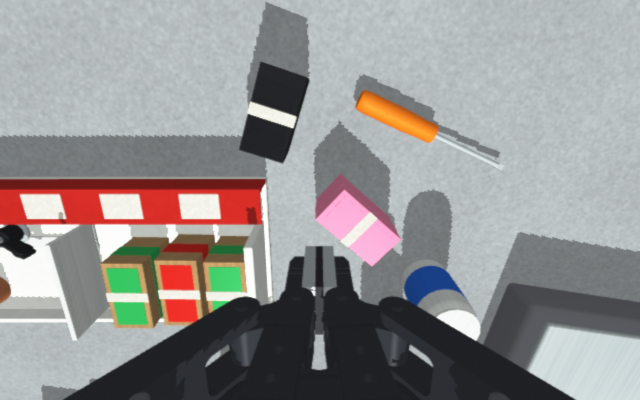

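drive_tool(
  series=[
    {"dx": 0.195,"dy": -0.32,"dz": 0.04,"spin": 0,"claw": 1},
    {"dx": 0.195,"dy": -0.32,"dz": 0.04,"spin": 0,"claw": 1},
    {"dx": 0.195,"dy": -0.32,"dz": 0.04,"spin": 0,"claw": 1},
    {"dx": 0.195,"dy": -0.32,"dz": 0.04,"spin": 0,"claw": 1},
    {"dx": 0.195,"dy": -0.32,"dz": 0.04,"spin": 0,"claw": 1},
    {"dx": 0.195,"dy": -0.32,"dz": 0.04,"spin": 0,"claw": 1},
    {"dx": 0.195,"dy": -0.32,"dz": 0.04,"spin": 0,"claw": 1},
    {"dx": 0.195,"dy": -0.32,"dz": 0.04,"spin": 0,"claw": 1},
  ],
)

```text
t: 2.88
tool_pos: [0.571, -0.0294, 0.2987]
orientation: [0.704, -0.06, 0.705, 0.06]
force: [0.8, 0.6, -0.6]
opening: 0.0002
```

```bash
python3 - <<'E'
from h import *
tool()
p=optics.capture("wrist"); cv2.imwrite("pics/w2.png",p["image"][:,:,::-1]); 
for th in ["end_wall","ledge_edge","stop_push","screw_top","yellow_tip","carton1","tin"]:
    for d in spotter.tip_of(p,th)[:3]: print(th,d["confidence"],np.round(d["at"],4),st(d["at"]).round(4))
E
```

```text
t 2.88 tcp [ 0.571  -0.0294  0.2987] stand [-0.0033 -0.0178] F [ 0.8  0.6 -0.6] open 0.0002 yaxis [-0.17   0.985  0.   ] xaxis [-0.  0. -1.] j [-0.07  0.28  1.45  0.    1.41 -1.81]
end_wall 0.96 [0.5636 0.193  0.0915] [0.0268 0.2026]
ledge_edge 0.7 [ 0.5354 -0.1304  0.0557] [-0.0554 -0.1114]
ledge_edge 0.45 [ 0.5914 -0.026   0.0656] [ 0.0174 -0.018 ]
stop_push 0.63 [ 0.5972 -0.0243  0.0674] [ 0.0234 -0.0173]
screw_top 0.92 [ 0.5631 -0.1228  0.0501] [-0.0268 -0.1086]
yellow_tip 0.81 [ 0.5389 -0.1553  0.0471] [-0.0561 -0.1366]
yellow_tip 0.71 [ 0.5354 -0.1292  0.0534] [-0.0552 -0.1103]
carton1 0.73 [0.569  0.1177 0.0153] [0.0194 0.1275]
carton1 0.68 [0.5857 0.0525 0.0123] [0.0249 0.0604]
carton1 0.61 [ 0.7889  0.1878 -0.0016] [0.248  0.1596]
tin 0.61 [ 0.6602 -0.164   0.0138] [ 0.062  -0.1656]
```

View pics/w2.png

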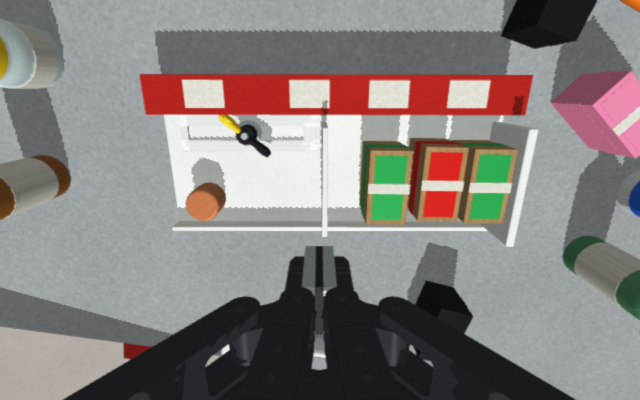

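The wrist view shows the stand squarely aligned, with the plate at x≈325, the screw hub at (247,135), yellow tip at (222,118), black tip at (268,153) and the tin at (206,202).

```bash
cat >> h.py <<'E'
def ray(p,u,v,z):
    d=p["R"].T@np.array([(u-p["cx"])/p["fx"],(v-p["cy"])/p["fy"],1]); o=-p["R"].T@p["t"]
    return o+d*(z-o[2])/d[2]
E
python3 - <<'E'
from h import *
p=optics.capture("wrist")
for n,u,v,z in [("hub",247,135,.043),("ledge edge l",143,114,.056),("ledge r",530,114,.056),("ledge out l",140,74,.056),("lip l",173,229,.034),("plate top near(low x)",325,114,.086),("plate far",325,235,.086),("tipY",222,118,.047),("tipB",268,153,.047)]:
    X=ray(p,u,v,z); print(n,X.round(4),st(X).round(4))
pts=[w(*a) for a in [(-.03,-.11,.041),(.02,.205,.092),(-.056,-.22,.056),(-.056,.22,.056),(-.1,-.22,.056),(-.1,.22,.056),(.1,.22,.012),(.1,-.22,.034),(.02,-.0142,.067),(-.045,-.0142,.086),(.085,-.0142,.086)]]
crop(p,(300,150),(200,130),2,"c2.png",pts)
crop(p,(300,150),(200,130),2,"c2.png",pts)
crop(p,(247,135),(60,45),8,"c3.png",pts)
E
```

```text
hub [ 0.5555 -0.1192  0.043 ] [-0.0337 -0.1038]
ledge edge l [ 0.5497 -0.2375  0.056 ] [-0.0593 -0.2195]
ledge r [0.4738 0.2033 0.056 ] [-0.06    0.2278]
ledge out l [ 0.5064 -0.2408  0.056 ] [-0.1025 -0.2154]
lip l [ 0.7015 -0.2081  0.034 ] [ 0.0952 -0.216 ]
plate top near(low x) [ 0.5121 -0.0313  0.086 ] [-0.0617 -0.0098]
plate far [ 0.6513 -0.0064  0.086 ] [ 0.0797 -0.0087]
tipY [ 0.5399 -0.1497  0.047 ] [-0.0542 -0.1313]
tipB [ 0.5723 -0.0909  0.047 ] [-0.0124 -0.0787]
```

View pics/c2.png

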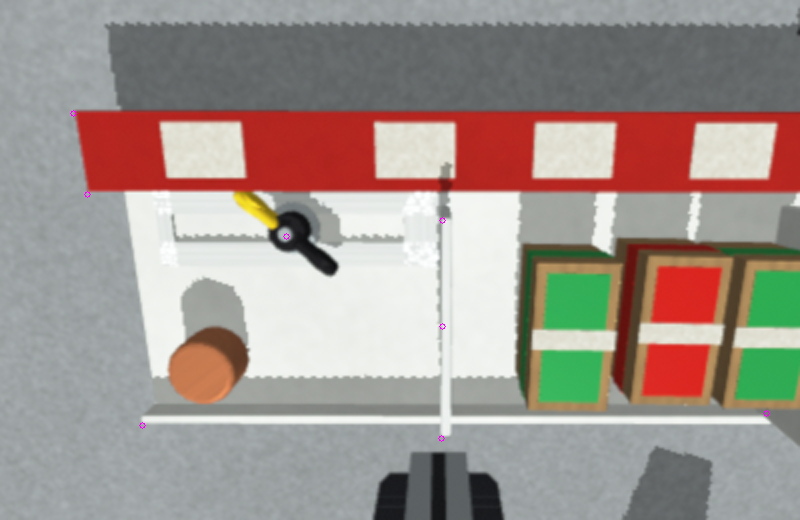

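View pics/c3.png

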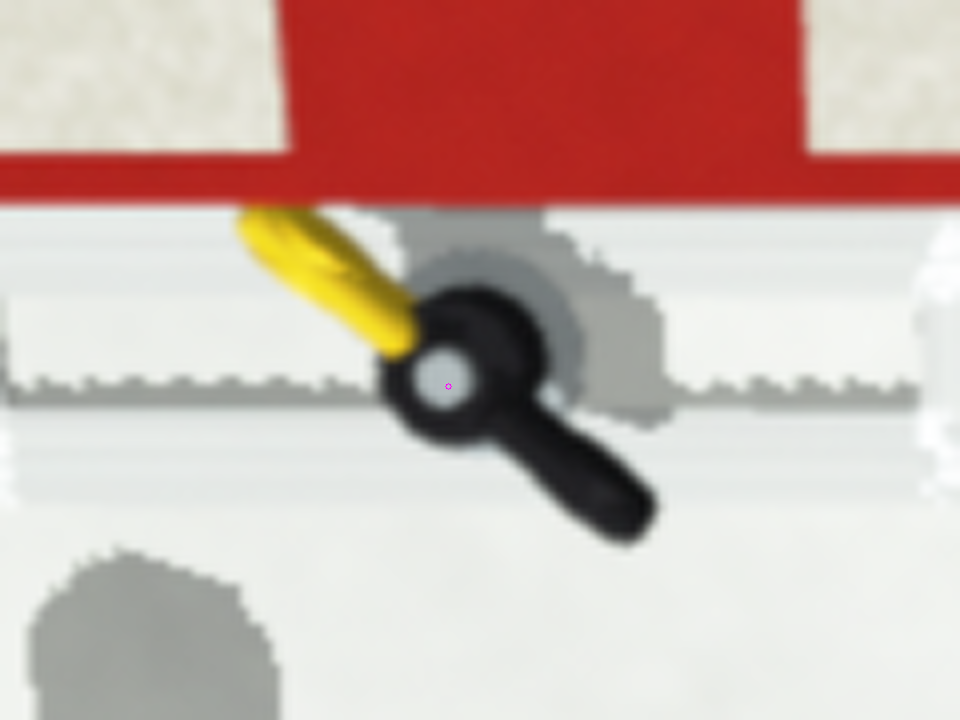

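drive_tool(
  series=[
    {"dx": 0.025,"dy": -0.034,"dz": 0,"spin": 0,"claw": 1},
    {"dx": 0.025,"dy": -0.034,"dz": -0.04,"spin": 0,"claw": 1},
    {"dx": 0.025,"dy": -0.034,"dz": -0.08,"spin": 0,"claw": 1},
    {"dx": 0.025,"dy": -0.034,"dz": -0.12,"spin": 0,"claw": 1},
    {"dx": 0.025,"dy": -0.034,"dz": -0.15,"spin": 0,"claw": 1},
    {"dx": 0.025,"dy": -0.034,"dz": -0.15,"spin": 0,"claw": 1},
  ],
)

```text
t: 3.83
tool_pos: [0.5904, -0.0616, 0.1423]
orientation: [0.7, -0.059, 0.709, 0.061]
force: [-1.3, 0.7, -1.2]
opening: -0.0
```

```bash
python3 - <<'E'
from h import *
tool(); print(w(.02,-.06))
p=optics.capture("wrist"); crop(p,(320,200),(320,200),1.25,"w3.png",[w(.02,-.0142,.086),w(-.03,-.11,.041)])
E
```

```text
t 3.83 tcp [ 0.5904 -0.0616  0.1423] stand [ 0.0104 -0.0529] F [-1.3  0.7 -1.2] open -0.0 yaxis [-0.169  0.986  0.004] xaxis [-0.014  0.002 -1.   ] j [-0.12  0.42  1.64  0.    1.09 -1.86]
[ 0.60107784 -0.06700249]
```

View pics/w3.png

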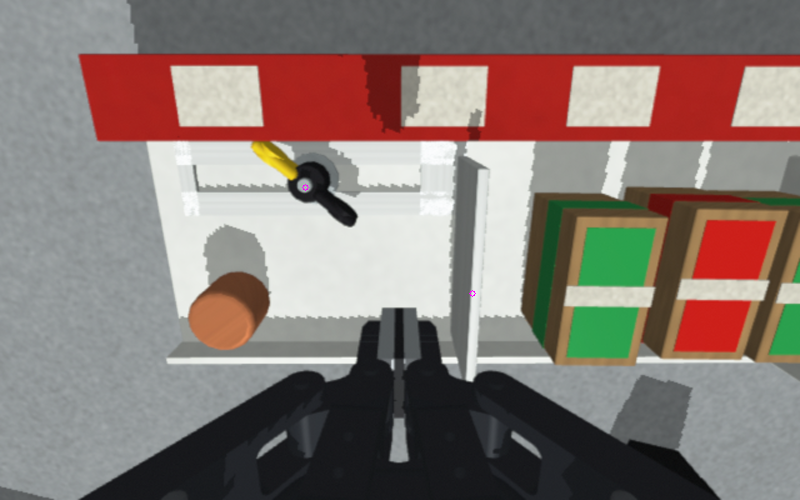

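drive_tool(
  series=[
    {"dx": 0.01,"dy": -0.007,"dz": -0.03,"spin": 0,"claw": 1},
    {"dx": 0.01,"dy": -0.007,"dz": -0.06,"spin": 0,"claw": 1},
    {"dx": 0.01,"dy": -0.007,"dz": -0.085,"spin": 0,"claw": 1},
    {"dx": 0.01,"dy": -0.007,"dz": -0.085,"spin": 0,"claw": 1},
    {"dx": 0.01,"dy": -0.007,"dz": -0.085,"spin": 0,"claw": 1},
  ],
)

```text
t: 4.3
tool_pos: [0.6062, -0.0698, 0.0654]
orientation: [0.705, -0.06, 0.704, 0.06]
force: [0.8, 0.6, 0.0]
opening: -0.0002
```

```bash
python3 - <<'E'
from h import *
tool()
E
```

```text
t 4.3 tcp [ 0.6062 -0.0698  0.0654] stand [ 0.0246 -0.0636] F [0.8 0.6 0. ] open -0.0002 yaxis [-0.168  0.986 -0.   ] xaxis [ 0.002 -0.    -1.   ] j [-0.13  0.52  1.7   0.    0.92 -1.87]
```

drive_tool(
  series=[
    {"dx": -0.004,"dy": 0.015,"dz": -0.008,"spin": 0,"claw": 1},
    {"dx": -0.006,"dy": 0.03,"dz": -0.008,"spin": 0,"claw": 1},
    {"dx": -0.008,"dy": 0.037,"dz": -0.008,"spin": 0,"claw": 1},
    {"dx": -0.009,"dy": 0.043,"dz": -0.008,"spin": 0,"claw": 1},
    {"dx": -0.01,"dy": 0.049,"dz": -0.008,"spin": 0,"claw": 1},
    {"dx": -0.011,"dy": 0.055,"dz": -0.008,"spin": 0,"claw": 1},
    {"dx": -0.012,"dy": 0.061,"dz": -0.008,"spin": 0,"claw": 1},
    {"dx": -0.013,"dy": 0.067,"dz": -0.008,"spin": 0,"claw": 1},
  ],
)

```text
t: 4.97
tool_pos: [0.5926, -0.0028, 0.0562]
orientation: [0.705, -0.059, 0.704, 0.059]
force: [2.0, -2.4, 2.2]
opening: -0.0002
```

```bash
python3 - <<'E'
from h import *
tool()
p=optics.capture("wrist"); crop(p,(320,200),(320,200),1.25,"w4.png",[])
E
```

```text
t 4.97 tcp [ 0.5926 -0.0028  0.0562] stand [0.0225 0.0047] F [ 2.  -2.4  2.2] open -0.0002 yaxis [-0.167  0.986 -0.   ] xaxis [ 0.001 -0.    -1.   ] j [-0.02  0.5   1.75 -0.    0.88 -1.76]
```

View pics/w4.png

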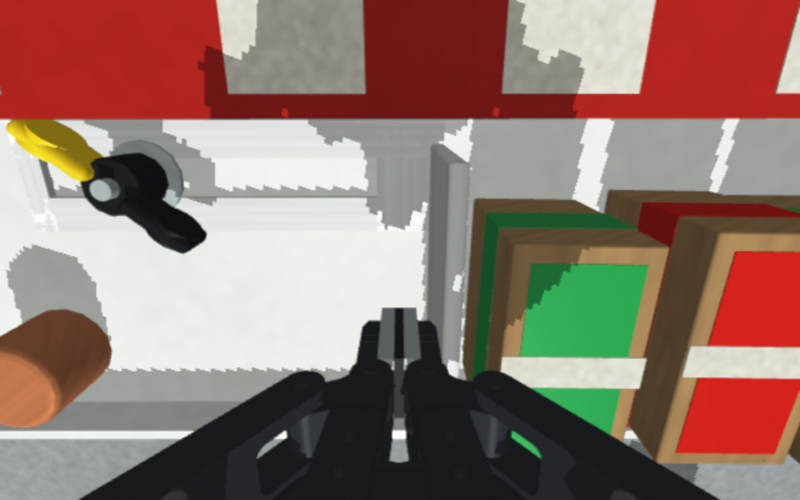

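drive_tool(
  series=[
    {"dx": -0.001,"dy": 0.005,"dz": 0,"spin": 0,"claw": 1},
    {"dx": -0.002,"dy": 0.01,"dz": 0,"spin": 0,"claw": 1},
    {"dx": -0.003,"dy": 0.015,"dz": 0,"spin": 0,"claw": 1},
    {"dx": -0.004,"dy": 0.02,"dz": 0,"spin": 0,"claw": 1},
    {"dx": -0.004,"dy": 0.024,"dz": 0,"spin": 0,"claw": 1},
    {"dx": -0.005,"dy": 0.027,"dz": 0,"spin": 0,"claw": 1},
  ],
)

```text
t: 5.52
tool_pos: [0.5874, 0.0241, 0.0557]
orientation: [0.705, -0.06, 0.704, 0.059]
force: [2.2, -2.6, 0.2]
opening: 0.0003
```

```bash
python3 - <<'E'
from h import *
tool()
p=optics.capture("top"); crop(p,(328,200),(85,50),4.5,"c4.png",[])
for d in spotter.tip_of(p,"stop_push")[:1]: print(st(d["at"]))
p=optics.capture("wrist"); crop(p,(320,200),(320,200),1.25,"w5.png",[])
E
```

```text
t 5.52 tcp [0.5874 0.0241 0.0557] stand [0.0219 0.0321] F [ 2.2 -2.6  0.2] open 0.0003 yaxis [-0.168  0.986 -0.   ] xaxis [ 0. -0. -1.] j [ 0.02  0.5   1.77 -0.    0.88 -1.72]
```

View pics/c4.png

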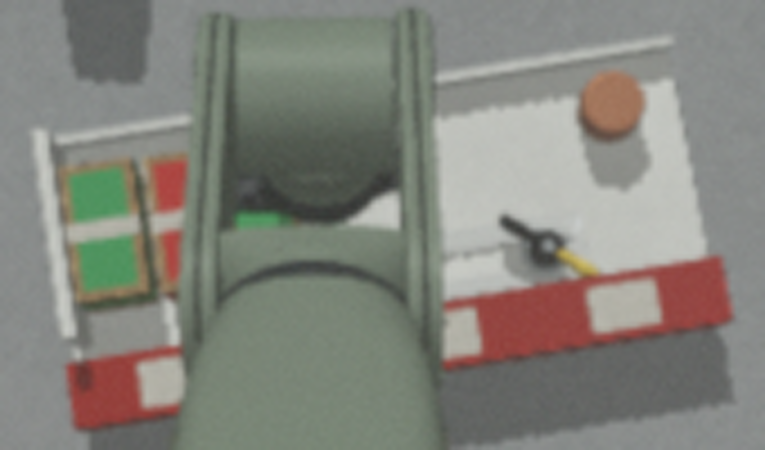

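View pics/w5.png

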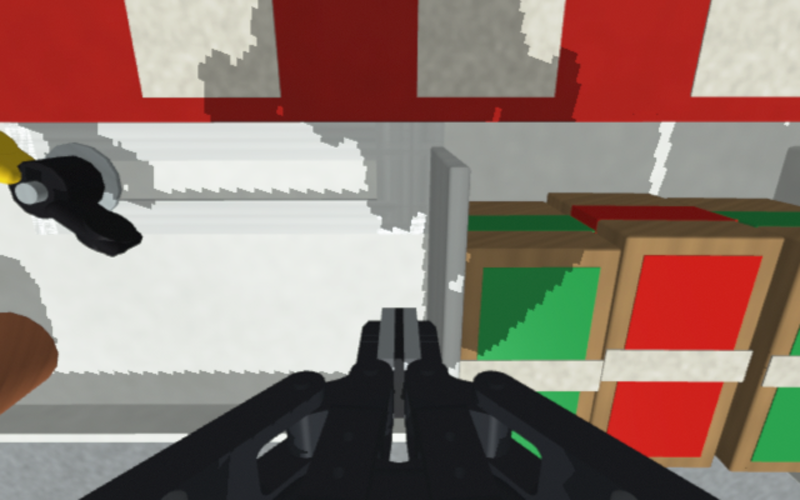

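drive_tool(
  series=[
    {"dx": -0.0005,"dy": 0.003,"dz": 0,"spin": 0,"claw": 1},
    {"dx": -0.001,"dy": 0.006,"dz": 0,"spin": 0,"claw": 1},
    {"dx": -0.0015,"dy": 0.009,"dz": 0,"spin": 0,"claw": 1},
  ],
)

```text
t: 5.92
tool_pos: [0.5851, 0.032, 0.0554]
orientation: [0.704, -0.06, 0.705, 0.059]
force: [1.2, -7.1, 0.9]
opening: -0.0
```

drive_tool(
  series=[
    {"dx": -0.0005,"dy": 0.002,"dz": 0,"spin": 0,"claw": 1},
    {"dx": -0.0007,"dy": 0.004,"dz": 0,"spin": 0,"claw": 1},
  ],
)

```text
t: 6.08
tool_pos: [0.5848, 0.0342, 0.0554]
orientation: [0.704, -0.062, 0.705, 0.058]
force: [3.4, -18.6, 0.5]
opening: -0.0
```

```bash
python3 - <<'E'
from h import *
tool()
p=optics.capture("wrist"); crop(p,(320,200),(320,200),1.25,"w6.png",[])
p=optics.capture("scene"); crop(p,(330,215),(90,50),4.4,"s6.png",[])
E
```

```text
t 6.08 tcp [0.5848 0.0342 0.0554] stand [0.0209 0.0425] F [  3.4 -18.6   0.5] open -0.0 yaxis [-0.17   0.985 -0.005] xaxis [-0.001 -0.005 -1.   ] j [ 0.04  0.5   1.77 -0.01  0.88 -1.7 ]
```

View pics/w6.png

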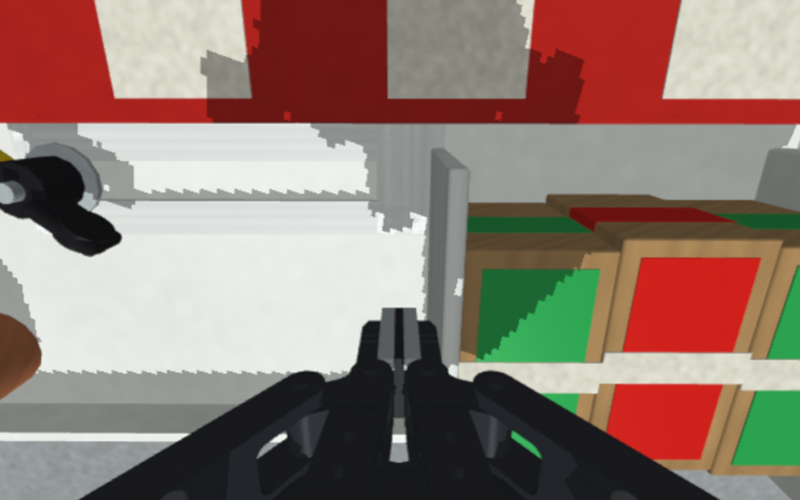

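View pics/s6.png

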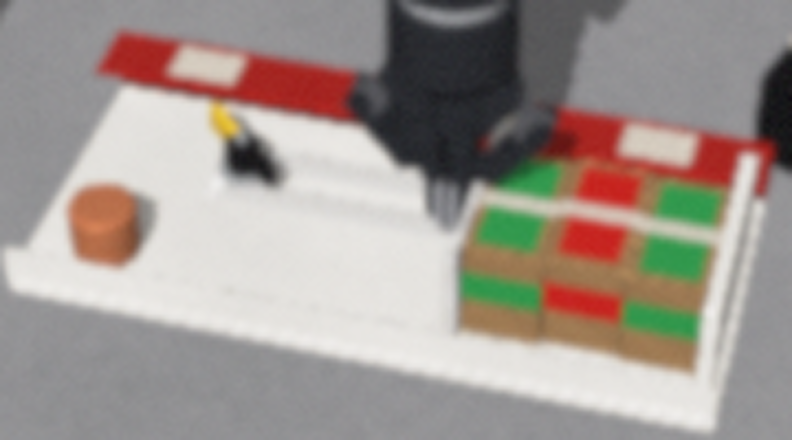

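drive_tool(
  series=[
    {"dx": 0.002,"dy": -0.015,"dz": 0,"spin": 0,"claw": 1},
    {"dx": 0.005,"dy": -0.035,"dz": 0.01,"spin": 0,"claw": 1},
    {"dx": 0.0,"dy": -0.065,"dz": 0.035,"spin": 0,"claw": 1},
    {"dx": -0.015,"dy": -0.095,"dz": 0.045,"spin": 0,"claw": 1},
    {"dx": -0.033,"dy": -0.13,"dz": 0.045,"spin": 0,"claw": 1},
    {"dx": -0.033,"dy": -0.13,"dz": 0.045,"spin": 0,"claw": 1},
    {"dx": -0.033,"dy": -0.13,"dz": 0.045,"spin": 0,"claw": 1},
  ],
)

```text
t: 6.77
tool_pos: [0.5501, -0.0939, 0.1004]
orientation: [0.704, -0.057, 0.706, 0.059]
force: [-0.8, 0.3, 0.1]
opening: 0.0
```

```bash
python3 - <<'E'
from h import *
tool(); print(w(-.033,-.078))
p=optics.capture("wrist"); crop(p,(320,200),(320,200),1.25,"w7.png",[w(-.03,-.11,.041),w(-.056,-.11,.056)])
p=optics.capture("scene"); crop(p,(330,215),(90,50),4.4,"s7.png",[])
E
```

```text
t 6.77 tcp [ 0.5501 -0.0939  0.1004] stand [-0.0347 -0.0779] F [-0.8  0.3  0.1] open 0.0 yaxis [-0.164  0.987  0.002] xaxis [-0.003  0.002 -1.   ] j [-0.19  0.41  1.79  0.    0.95 -1.93]
[ 0.55186045 -0.09366048]
```

View pics/w7.png

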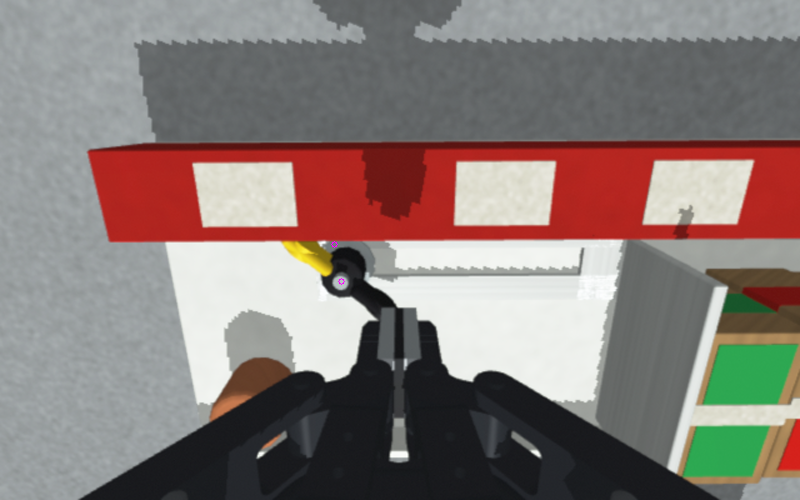

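View pics/s7.png

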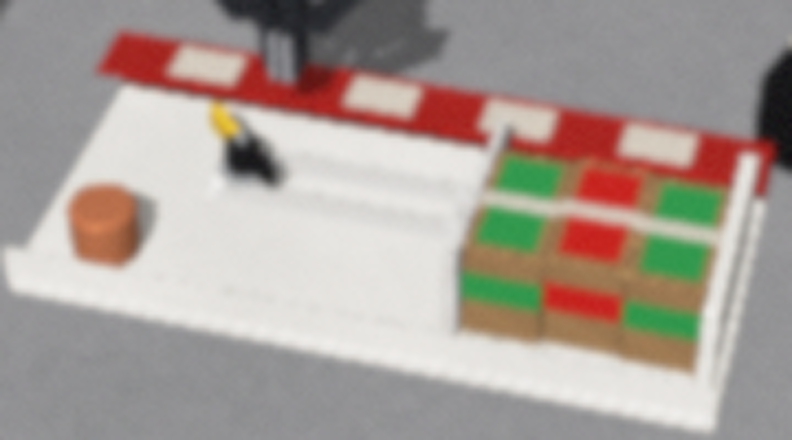

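drive_tool(
  series=[
    {"dx": 0.0,"dy": 0.001,"dz": -0.03,"spin": 0,"claw": 1},
    {"dx": 0.0,"dy": 0.001,"dz": -0.05,"spin": 0,"claw": 1},
    {"dx": 0.0,"dy": 0.001,"dz": -0.065,"spin": 0,"claw": 1},
    {"dx": 0.0,"dy": 0.001,"dz": -0.065,"spin": 0,"claw": 1},
    {"dx": 0.0,"dy": 0.001,"dz": -0.065,"spin": 0,"claw": 1},
  ],
)

```text
t: 7.28
tool_pos: [0.5518, -0.0908, 0.0348]
orientation: [0.704, -0.06, 0.705, 0.06]
force: [0.6, 0.4, 0.7]
opening: 0.0002
```

```bash
python3 - <<'E'
from h import *
tool()
p=optics.capture("wrist"); crop(p,(320,200),(320,200),1.25,"w8.png",[w(-.03,-.11,.041),w(-.056,-.11,.056)])
o=r.get_obs()["tool_pos"][:2]
S=w(-.03,-.11)
# path: finger centre about screw, angles in stand frame
for a in np.arange(1.7,-1.75,-0.2):
    R=0.031; X=S+A@(R*np.array([np.cos(a),np.sin(a)])); print(round(a,2),(X-o).round(4))
E
```

```text
t 7.28 tcp [ 0.5518 -0.0908  0.0348] stand [-0.0326 -0.0751] F [0.6 0.4 0.7] open 0.0002 yaxis [-0.169  0.986  0.001] xaxis [-0.002  0.001 -1.   ] j [-0.18  0.49  1.85  0.    0.8  -1.92]
1.7 [-0.0015 -0.0039]
1.5 [ 0.0046 -0.0027]
1.3 [ 0.0108 -0.0027]
1.1 [ 0.0168 -0.0039]
0.9 [ 0.0225 -0.0064]
0.7 [ 0.0276 -0.0099]
0.5 [ 0.032  -0.0143]
0.3 [ 0.0353 -0.0195]
0.1 [ 0.0375 -0.0253]
-0.1 [ 0.0386 -0.0314]
-0.3 [ 0.0384 -0.0376]
-0.5 [ 0.037  -0.0436]
-0.7 [ 0.0344 -0.0492]
-0.9 [ 0.0307 -0.0542]
-1.1 [ 0.0261 -0.0584]
-1.3 [ 0.0208 -0.0616]
-1.5 [ 0.015  -0.0637]
-1.7 [ 0.0089 -0.0645]
```

View pics/w8.png

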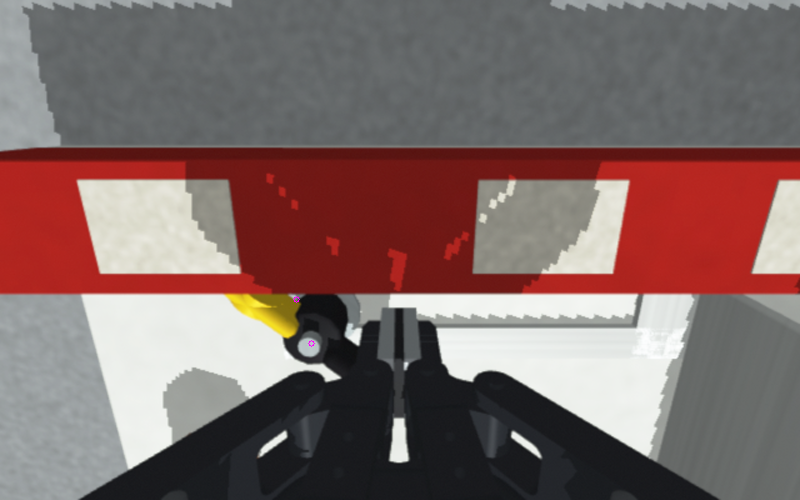

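drive_tool(
  series=[
    {"dx": 0.005,"dy": -0.003,"dz": 0,"spin": 0,"claw": 1},
    {"dx": 0.011,"dy": -0.003,"dz": 0,"spin": 0,"claw": 1},
    {"dx": 0.017,"dy": -0.004,"dz": 0,"spin": 0,"claw": 1},
    {"dx": 0.0225,"dy": -0.0065,"dz": 0,"spin": 0,"claw": 1},
    {"dx": 0.0275,"dy": -0.01,"dz": 0,"spin": 0,"claw": 1},
    {"dx": 0.032,"dy": -0.0145,"dz": 0,"spin": 0,"claw": 1},
  ],
)

```text
t: 7.83
tool_pos: [0.5848, -0.1066, 0.0359]
orientation: [0.705, -0.059, 0.704, 0.06]
force: [-3.1, 2.4, 2.1]
opening: -0.0002
```

```bash
python3 - <<'E'
from h import *
tool()
p=optics.capture("wrist"); crop(p,(320,200),(320,200),1.25,"w9.png",[w(-.03,-.11,.041),w(-.056,-.11,.056)])
E
```

```text
t 7.83 tcp [ 0.5848 -0.1066  0.0359] stand [-0.0027 -0.0963] F [-3.1  2.4  2.1] open -0.0002 yaxis [-0.167  0.986  0.001] xaxis [ 0.     0.001 -1.   ] j [-0.2   0.53  1.77  0.    0.84 -1.94]
```

View pics/w9.png

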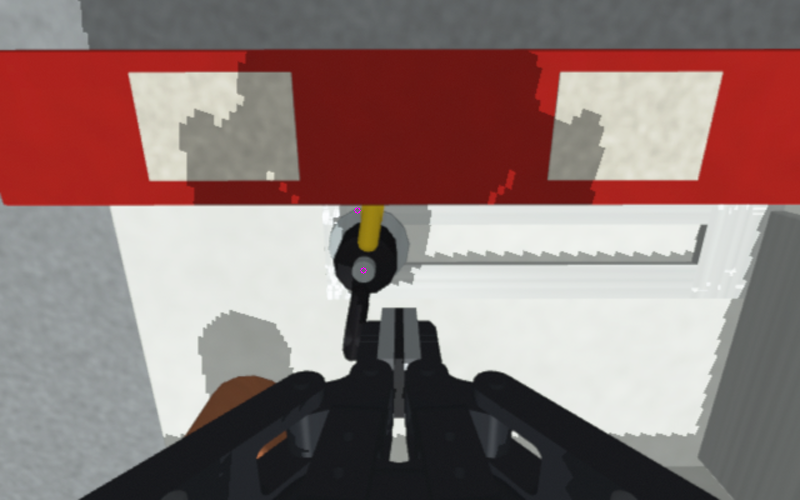

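drive_tool(
  series=[
    {"dx": 0.0033,"dy": -0.005,"dz": 0,"spin": 0,"claw": 1},
    {"dx": 0.0055,"dy": -0.011,"dz": 0,"spin": 0,"claw": 1},
    {"dx": 0.0066,"dy": -0.017,"dz": 0,"spin": 0,"claw": 1},
    {"dx": 0.0064,"dy": -0.0235,"dz": 0,"spin": 0,"claw": 1},
    {"dx": 0.005,"dy": -0.0295,"dz": 0,"spin": 0,"claw": 1},
    {"dx": 0.0025,"dy": -0.035,"dz": 0,"spin": 0,"claw": 1},
    {"dx": -0.0015,"dy": -0.04,"dz": 0,"spin": 0,"claw": 1},
    {"dx": -0.006,"dy": -0.044,"dz": 0,"spin": 0,"claw": 1},
  ],
)

```text
t: 8.55
tool_pos: [0.578, -0.1516, 0.0358]
orientation: [0.705, -0.059, 0.704, 0.059]
force: [1.3, 2.3, -0.1]
opening: -0.0002
```

```bash
python3 - <<'E'
from h import *
tool()
p=optics.capture("wrist"); crop(p,(320,200),(320,200),1.25,"w10.png",[w(-.03,-.11,.041),w(-.056,-.11,.056)])
E
```

```text
t 8.55 tcp [ 0.578  -0.1516  0.0358] stand [-0.017  -0.1395] F [ 1.3  2.3 -0.1] open -0.0002 yaxis [-0.167  0.986 -0.001] xaxis [ 0.001 -0.    -1.   ] j [-0.28  0.53  1.76 -0.    0.84 -2.01]
```

View pics/w10.png

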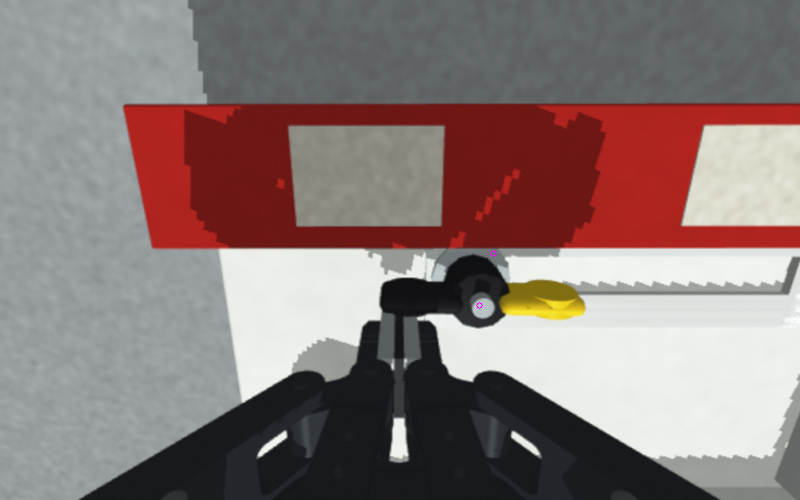

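drive_tool(
  series=[
    {"dx": -0.0055,"dy": -0.0025,"dz": 0,"spin": 0,"claw": 1},
    {"dx": -0.0105,"dy": -0.0035,"dz": 0,"spin": 0,"claw": 1},
    {"dx": -0.0155,"dy": -0.004,"dz": 0,"spin": 0,"claw": 1},
    {"dx": -0.017,"dy": -0.004,"dz": 0,"spin": 0,"claw": 1},
  ],
)

```text
t: 8.93
tool_pos: [0.5605, -0.1549, 0.036]
orientation: [0.705, -0.06, 0.704, 0.059]
force: [3.0, 0.9, 0.5]
opening: -0.0
```

```bash
python3 - <<'E'
from h import *
tool()
p=optics.capture("wrist"); crop(p,(320,200),(320,200),1.25,"w11.png",[w(-.03,-.11,.041),w(-.056,-.11,.056)])
E
```

```text
t 8.93 tcp [ 0.5605 -0.1549  0.036 ] stand [-0.0348 -0.1398] F [3.  0.9 0.5] open -0.0 yaxis [-0.167  0.986 -0.   ] xaxis [ 0.001 -0.    -1.   ] j [-0.29  0.52  1.8  -0.    0.83 -2.03]
```

View pics/w11.png

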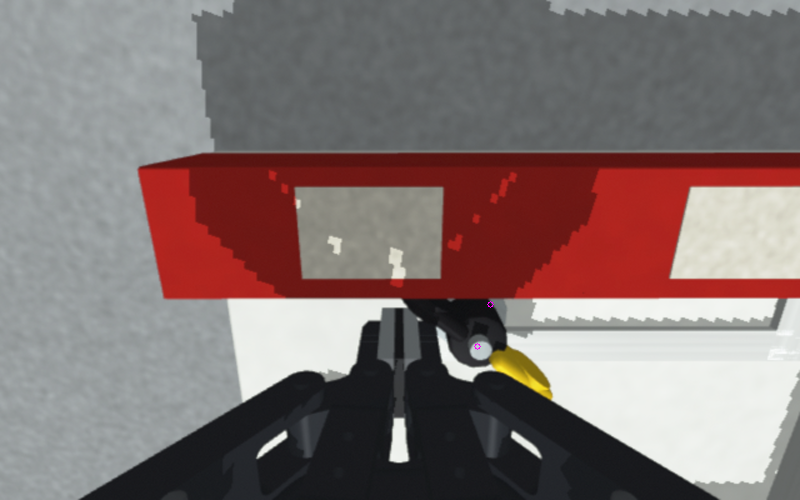

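drive_tool(
  series=[
    {"dx": 0.005,"dy": -0.003,"dz": 0.005,"spin": 0,"claw": 1},
    {"dx": 0.005,"dy": -0.003,"dz": 0.035,"spin": 0,"claw": 1},
    {"dx": 0.005,"dy": -0.003,"dz": 0.06,"spin": 0,"claw": 1},
    {"dx": 0.0,"dy": 0.03,"dz": 0.06,"spin": 0,"claw": 1},
    {"dx": -0.009,"dy": 0.064,"dz": 0.06,"spin": 0,"claw": 1},
    {"dx": -0.009,"dy": 0.064,"dz": 0.06,"spin": 0,"claw": 1},
    {"dx": -0.009,"dy": 0.064,"dz": 0.06,"spin": 0,"claw": 1},
  ],
)

```text
t: 9.57
tool_pos: [0.5512, -0.0896, 0.0959]
orientation: [0.704, -0.061, 0.705, 0.06]
force: [0.1, -0.3, 0.0]
opening: -0.0
```

```bash
python3 - <<'E'
from h import *
tool()
p=optics.capture("wrist"); crop(p,(320,200),(320,200),1.25,"w12.png",[w(-.03,-.11,.041),w(-.056,-.11,.056)])
p=optics.capture("scene"); crop(p,(330,215),(90,50),4.4,"s12.png",[])
E
```

```text
t 9.57 tcp [ 0.5512 -0.0896  0.0959] stand [-0.0329 -0.0738] F [ 0.1 -0.3  0. ] open -0.0 yaxis [-0.17   0.985  0.   ] xaxis [-0.002 -0.    -1.   ] j [-0.18  0.41  1.79 -0.    0.94 -1.92]
```

View pics/w12.png

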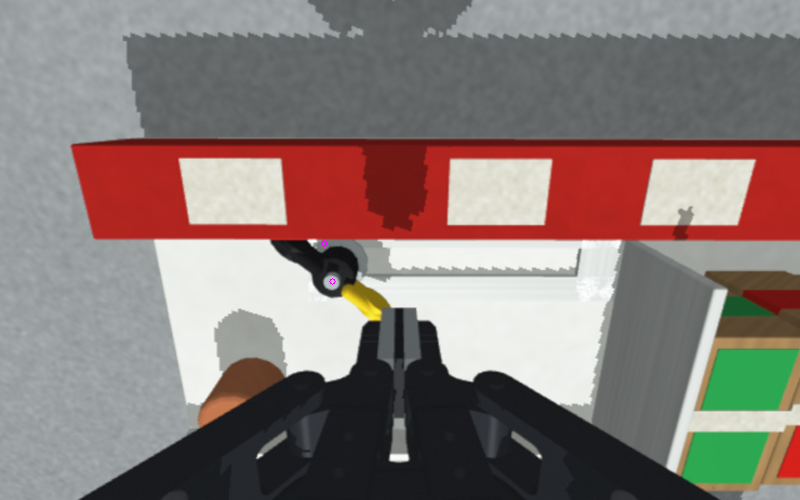

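View pics/s12.png

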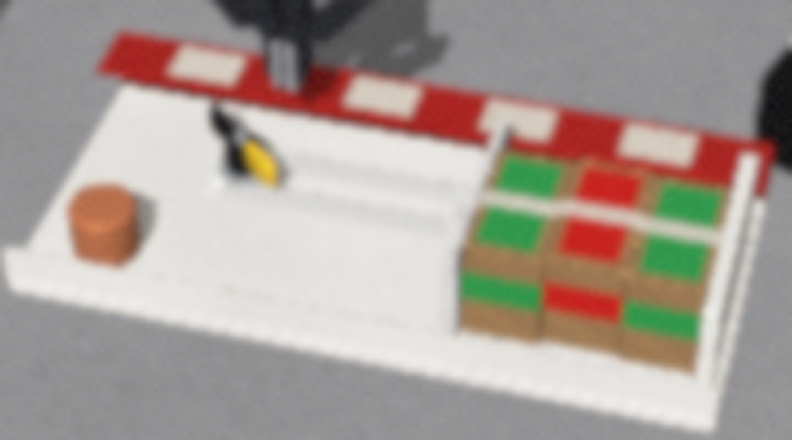

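drive_tool(
  series=[
    {"dx": 0.0,"dy": 0,"dz": -0.03,"spin": 0,"claw": 1},
    {"dx": 0.0,"dy": 0,"dz": -0.05,"spin": 0,"claw": 1},
    {"dx": 0.0,"dy": 0,"dz": -0.06,"spin": 0,"claw": 1},
    {"dx": 0.0,"dy": 0,"dz": -0.06,"spin": 0,"claw": 1},
    {"dx": 0.0,"dy": -0.001,"dz": -0.06,"spin": 0,"claw": 1},
  ],
)

```text
t: 10.08
tool_pos: [0.5522, -0.0923, 0.0355]
orientation: [0.704, -0.059, 0.705, 0.059]
force: [-0.2, -0.3, 0.4]
opening: -0.0002
```

drive_tool(
  series=[
    {"dx": 0.005,"dy": -0.003,"dz": 0,"spin": 0,"claw": 1},
    {"dx": 0.011,"dy": -0.003,"dz": 0,"spin": 0,"claw": 1},
    {"dx": 0.017,"dy": -0.004,"dz": 0,"spin": 0,"claw": 1},
    {"dx": 0.0225,"dy": -0.0065,"dz": 0,"spin": 0,"claw": 1},
    {"dx": 0.0275,"dy": -0.01,"dz": 0,"spin": 0,"claw": 1},
    {"dx": 0.03,"dy": -0.012,"dz": 0,"spin": 0,"claw": 1},
  ],
)

```text
t: 10.58
tool_pos: [0.5828, -0.1035, 0.036]
orientation: [0.705, -0.059, 0.705, 0.06]
force: [-5.0, 6.8, 4.3]
opening: -0.0001
```

```bash
python3 - <<'E'
from h import *
tool()
p=optics.capture("wrist"); crop(p,(320,200),(320,200),1.25,"w13.png",[w(-.03,-.11,.041)])
E
```

```text
t 10.58 tcp [ 0.5828 -0.1035  0.036 ] stand [-0.0041 -0.0929] F [-5.   6.8  4.3] open -0.0001 yaxis [-0.167  0.986  0.001] xaxis [ 0.     0.001 -1.   ] j [-0.2   0.53  1.77  0.    0.84 -1.94]
```

View pics/w13.png

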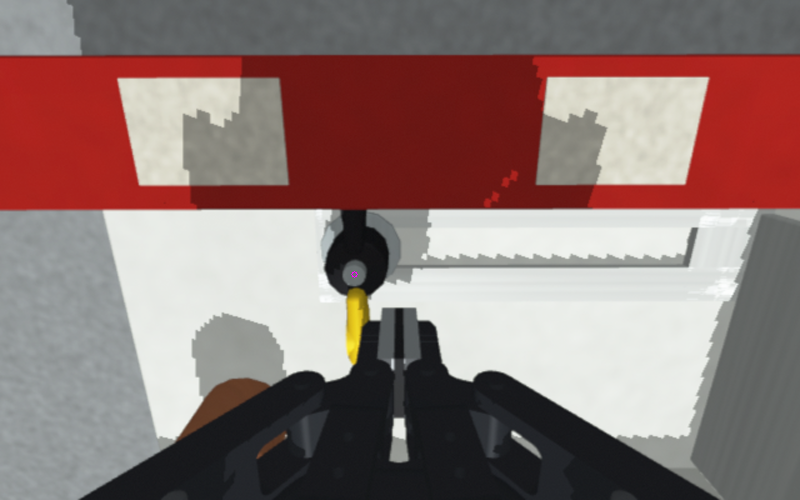

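drive_tool(
  series=[
    {"dx": 0.0005,"dy": -0.002,"dz": 0,"spin": 0,"claw": 1},
    {"dx": 0.001,"dy": -0.004,"dz": 0,"spin": 0,"claw": 1},
    {"dx": 0.001,"dy": -0.004,"dz": 0,"spin": 0,"claw": 1},
    {"dx": 0.001,"dy": -0.004,"dz": 0,"spin": 0,"claw": 1},
  ],
)

```text
t: 10.97
tool_pos: [0.5827, -0.104, 0.0361]
orientation: [0.704, -0.056, 0.705, 0.061]
force: [-2.5, 14.1, 5.0]
opening: -0.0002
```

```bash
python3 - <<'E'
from h import *
tool()
E
```

```text
t 10.97 tcp [ 0.5827 -0.104   0.0361] stand [-0.0044 -0.0934] F [-2.5 14.1  5. ] open -0.0002 yaxis [-0.165  0.986  0.007] xaxis [-0.001  0.006 -1.   ] j [-0.2   0.53  1.77  0.01  0.84 -1.94]
```

drive_tool(
  series=[
    {"dx": -0.002,"dy": 0.012,"dz": 0,"spin": 0,"claw": 1},
    {"dx": -0.002,"dy": 0.022,"dz": 0.02,"spin": 0,"claw": 1},
    {"dx": -0.002,"dy": 0.022,"dz": 0.06,"spin": 0,"claw": 1},
    {"dx": -0.002,"dy": 0.022,"dz": 0.1,"spin": 0,"claw": 1},
    {"dx": -0.03,"dy": 0.022,"dz": 0.13,"spin": 0,"claw": 1},
    {"dx": -0.06,"dy": 0.022,"dz": 0.16,"spin": 0,"claw": 1},
    {"dx": -0.1,"dy": 0.022,"dz": 0.18,"spin": 0,"claw": 1},
    {"dx": -0.1,"dy": 0.022,"dz": 0.18,"spin": 0,"claw": 1},
  ],
)

```text
t: 11.63
tool_pos: [0.4807, -0.0861, 0.2202]
orientation: [0.707, -0.06, 0.703, 0.058]
force: [-0.1, -0.0, -0.7]
opening: 0.0001
```

drive_tool(
  series=[
    {"dx": -0.02,"dy": 0.0,"dz": 0.02,"spin": 0,"claw": 1},
    {"dx": -0.02,"dy": 0.0,"dz": 0.02,"spin": 0,"claw": 1},
    {"dx": -0.02,"dy": 0.0,"dz": 0.02,"spin": 0,"claw": 1},
    {"dx": -0.02,"dy": 0.0,"dz": 0.02,"spin": 0,"claw": 1},
  ],
)

```text
t: 11.97
tool_pos: [0.464, -0.0858, 0.2353]
orientation: [0.705, -0.06, 0.704, 0.059]
force: [0.5, -0.3, 0.1]
opening: 0.0001
```

```bash
python3 - <<'E'
from h import *
tool()
for n in ["wrist","top"]:
    p=optics.capture(n)
    for th in ["screw_top","yellow_tip","stop_push","carton1","end_wall"]:
        for d in spotter.tip_of(p,th)[:5]: 
            if abs(st(d["at"])[0])<.07: print(n,th,d["confidence"],st(d["at"]).round(4))
    crop(p,(320,200),(320,200),1.25,n+"14.png",[])
    if n=="top": crop(p,(328,200),(85,50),4.5,"c14.png",[])
E
```

```text
t 11.97 tcp [ 0.464  -0.0858  0.2353] stand [-0.1183 -0.0555] F [ 0.5 -0.3  0.1] open 0.0001 yaxis [-0.167  0.986 -0.001] xaxis [ 0.001 -0.    -1.   ] j [-0.21  0.15  1.78 -0.    1.21 -1.95]
wrist screw_top 0.8 [-0.0272 -0.1069]
wrist screw_top 0.3 [0.0226 0.0546]
wrist yellow_tip 0.84 [ 0.0027 -0.1072]
wrist stop_push 0.79 [0.0209 0.0532]
wrist carton1 0.84 [0.0225 0.0857]
wrist carton1 0.81 [0.0201 0.1369]
wrist carton1 0.62 [-0.0548  0.3329]
wrist end_wall 0.64 [0.0239 0.2034]
wrist end_wall 0.23 [-0.0581 -0.1127]
top yellow_tip 0.55 [0.017  0.0569]
top stop_push 0.79 [0.02   0.0553]
top carton1 0.94 [0.0213 0.134 ]
top carton1 0.79 [-0.0578  0.3292]
top carton1 0.73 [ 0.0577 -0.1706]
top carton1 0.61 [0.0275 0.0845]
top end_wall 0.65 [0.0266 0.2067]
```

View pics/wrist14.png

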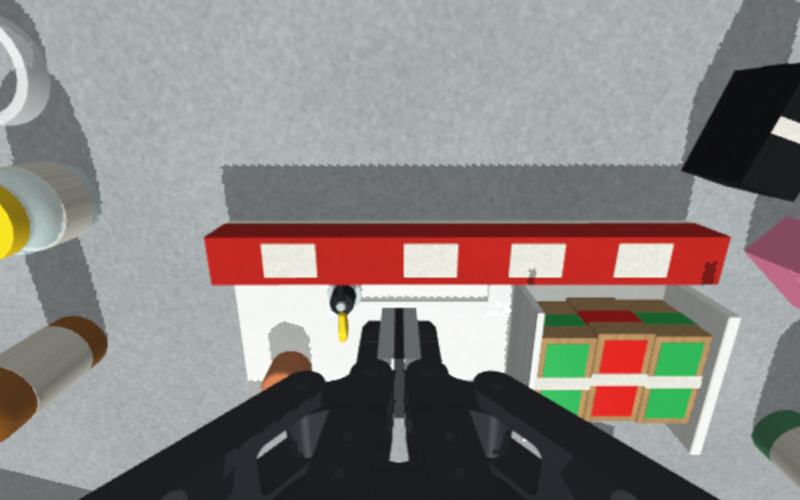

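View pics/c14.png

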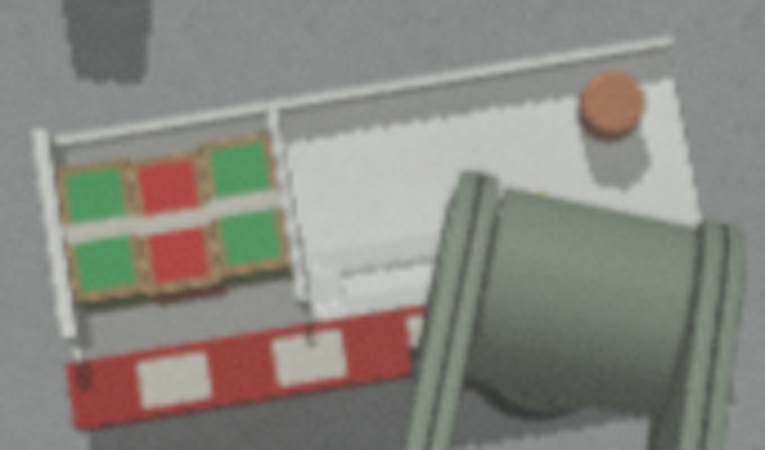

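```bash
python3 - <<'E'
from h import *
print(r.finish_job())
E
```

```text
the job is handed in; nothing more can be done
None
```

I closed the row up against the end wall and tightened the wing screw to its hard stop, then handed the job in after about 12 s of the 54 s allowed. The hand-in gave no verdict.

**Row:** With the fingers shut I pushed the stop's plate until the force rose to about 19 N. In the last pictures the row has no visible gaps. The plate's outer face is at stand y of about 0.053–0.055 m, which puts the stop at about 0.070–0.072 m. The carton networks put the red carton at about 0.134–0.137 m and the near green one at about 0.085 m. They gave no position for carton1, the one by the wall, so I judged that one from the pictures only.

**Screw:** It took two fingertip strokes, the first on the black wing and the second on the yellow wing. At the end it no longer turned at about 14 N, and the yellow wing points along the stand's +x, within a few hundredths of a radian by the network.

**Clear of everything:** The hand is lifted to 0.235 m with the measured force near zero. The tin shows no shift in the pictures, but I did not measure the other goods separately.

**Disagreements:** The networks scattered by a few millimetres and gave some low-confidence false hits. My first estimate of the stand's turn, 0.152 rad, was off; I corrected it to 0.169 rad from the picture edges.

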